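# Stand the flopped chopping board back in its rack

### The arm

A 6-joint arm with a two-finger parallel gripper is mounted at the origin on a cart in front of the work surface, level with it; the furniture and walls round the work are solid. World frame = base frame: x ahead of the robot, y to its left, z up, the work surface at z = 0. Lengths are in m, angles in rad, forces in N, time in s.
With the tool pointing down it reaches from about 0.25 to 0.775 m from the base axis. Payload 4 kg.
Tool frame: the origin (TCP) lies at the very end of the fingers, on their centre line; the grasp point (between the pads) lies 19 mm behind it; z points along the fingers, y is the line along which they close (so a half turn about z gives the same grasp; the last joint's range is limited). The gripper opens to 94 mm and grips with 3 to 60 N. Pads are 16 mm wide; open, the fingers measure 119 mm over their backs; the gripper's body (75 mm by 177 mm) begins 78 mm behind the grasp point.
Start: joints at [1.176, 0.087, 1.371, -0, 1.684, -0.103], TCP at [0.158, 0.527, 0.206] pointing down, gripper open.
Joint ranges: [-3.1, 3.1], [-0.76, 2.03], [0.27, 2.55], [-1.08, 4.22], [0.17, 2.65], [-2.57, 2.57]. Speed limits (rad/s): [2.79, 2.79, 3.14, 3.14, 3.14, 3.14].

### API

Orientations are given as [roll, pitch, yaw] about the fixed x, y, z axes, in that order (R = Rz(yaw) Ry(pitch) Rx(roll)).
In Python, from bench import robot gives the robot as it stands. The module is installed in compiled form; this text tells all that it offers.
- The arm moves only by the tool move_arm, never from a script. Its argument "deltas" is one flat list of numbers, 7 for each row, row after row: the turn, a rotation vector about the tool's x, y, z in rad, then the shift along the tool's x, y, z in cm, then the closure, from -1 (fully open) to 1 (shut). A call has 1 to 8 rows; each row is the pose to reach, as a shift and turn from the pose commanded when the call began, along the tool's axes at that moment; what a row does not reach only later rows make up. A row lasts 1/10 s, in which the tool goes at most 50 mm and 8.59 degrees, less where a joint would pass 70% of its speed; a pose out of reach is approached as far as the arm can. A call with a gripper value outside its range is refused whole. The fingers move at their own pace and stop on an object; the grip force is fixed at half the most. Time passes only in rows, so rows that repeat a pose let the fingers close. It gives the time, the measured TCP pose, the force, the opening and the grip force at its end, in the units of the state.
- robot.get_obs(): the state, without advancing time (a new reading comes with each control period).
- robot.snapshot(name): name is "scene" or "top" or "wrist"; returns a dict with "image" (420x560x3 uint8, red, green, blue), "depth" (420x560 float32, m along the optical axis (not along the pixel's ray), 0 where there is no reading), "fov_y" (degrees; the focal length in pixels is half the picture's height over the tangent of half this angle, whatever the lens; pixels are square), "cx", "cy" (the principal point, pixels), "origin" and "orientation" of the camera in the world; the wrist camera has in their place "T_tool_cam" (4x4, takes a point from camera to tool coordinates, whose origin is the TCP and whose axes are the flange's). Camera axes: x right, y up, looking along -z (the intrinsics and any distortion apply to the point x, -y, -z); pixel columns grow to the right and rows downward; lengths in m; the calibration is good to about 2 mm. A picture is of the moment at which its call begins: read the wrist's pose just before it.
- robot.close_job(): hands the job in; it is judged then, once.
The state is a dict: "time": time; "joint_positions": joint angles; "qvel": joint speeds; "joint_torque": joint torques, N m; "tool_pos": TCP position; "ee_rot": TCP orientation; "wrist_force": force on the tool from outside, world axes, zero at the start; "wrist_torque": the same for the moment, N m; "width": finger opening in m; "finger_force": force on a finger pad.
Only numpy, scipy, OpenCV 4.12 (cv2) and the standard library are available. Lean on these libraries where they do the work, as an engineer would, in place of code of your own. Each camera call takes 0.05 s, during which the arm holds its last target. There are 200 camera calls.

### The job

The chopping board has flopped forward in its rack on to the hinged wire keeper. Gently push the board up and over until it leans back by itself against the tall fixed hoop behind it, then flip the keeper (the wire with the red sleeve) up past upright so that it stays folded over towards the board and holds it from flopping again. Only push: do not lift the board out of the rack, and do not disturb the jars, tin and cup around.

Things in the scene. Friction and masses are not known exactly. Their poses are not given: they have to be found in the camera images.
- rack: board rack, fixed: dark wooden foot 160 (x) x 300 (y) mm, top at z = 14 mm. Origin on the worktop under the board's place; +x points from the keeper (front, robot's side) to the tall hoop (back), +y along the board. The board's lower edge stands on the foot, between a wooden lip (x = -9 to -1 mm, 23 mm high) and the hoop. The keeper's pivot line runs along y at x = -36, z = 26 mm
- keeper (a joint): angle of the hinged wire keeper at the rack's front: 0 = leaning 0.35 rad forward (to the robot), on its stop; 0.35 = upright; 0.80 = flipped over, leaning 0.45 rad back on its other stop. No spring, hardly any friction: it falls by its own weight to the stop on either side of upright. 120 g
- keeper_bar (a point): middle of the keeper's cross bar, 95 mm from its pivot; a red sleeve 14 mm thick and 120 mm long along y, centred here; bare 8 mm wire farther out, 240 mm wide in all. At joint value 0 it lies at x = -69, z = 115 mm in the rack's frame
- board: wooden chopping board on its long edge: 340 mm long, 235 high, 22 thick, 0.8 kg, loose. Origin: centre of its back face; x up, z towards the robot. At the start it leans about 0.65 rad forward, face on the red sleeve, foot against the hoop; upright it can balance on its 22 mm edge; pushed 0.1 rad past upright it falls on the hoop and leans back about 0.25 to 0.3 rad
- hoop_top (a point): middle of the top bar of the tall fixed steel hoop at the back of the rack (8 mm wire, 240 mm wide, one more upright in the middle): x = 86, z = 174 mm in the rack's frame; the hoop's feet are at x = 40 mm
- board_top (a point): middle of the board's upper edge, half-way through its thickness; about 0.207 m above the worktop and 0.116 m in front of the rack's origin at the start, about 0.24 m high and 0.08 to 0.095 m behind the origin when the board leans back
- board_top_l (a point): left (+y) end of the board's upper edge, half-way through its thickness
- board_top_r (a point): right (-y) end of the board's upper edge, half-way through its thickness
- board_foot_l (a point): left (+y) end of the board's lower edge, half-way through its thickness
- board_foot_r (a point): right (-y) end of the board's lower edge, half-way through its thickness
- honey_jar: glass jar of honey with a yellow lid, 62 across, 90 high mm, loose, a bystander beside the rack; origin at the centre of its underside
- tomato_tin: green food tin, 57 across, 72 high mm, loose, a bystander beside the rack; origin at the centre of its underside
- spice_0: spice jar with a red cap, 45 across, 106 high mm, loose, a bystander beside the rack; origin at the centre of its underside
- espresso_cup: small white cup, 58 x 88 with its handle, 54 high mm, loose, a bystander beside the rack; origin at the centre of its underside
- dropper: small brown dropper bottle with a black top, 34 across, 102 high mm, loose, a bystander beside the rack; origin at the centre of its underside

How it is judged:
By the outcome, as a careful person would: the job done as asked, in the order asked, and still so for the second after the job is handed in, with the robot touching nothing.
It also fails if it takes over 51 s, if anything falls off the work surface, if the arm or the gripper's body presses on something with over 40 N, if the wrist force passes 120 N, or if a joint passes its speed limit or range.

## Working session

There is one attempt and no reset: what is moved stays moved. The work goes in short steps, Python scripts to look and compute and a tool call to move; the robot and the scene stay as the last step left them, time stands still between calls to the robot, and variables do not carry over. Pictures are saved under pics/ and viewed, at most 10 in all, crops included, and the job is handed in when it is done.

Besides the shell and the picture viewer there is one more tool, called after ">>>" as name(argument=value, ...) on one line, values as JSON. move_arm: Moves the arm, as the interface text tells. Its arguments: {"type":"object","properties":{"deltas":{"type":"array","items":{"type":"number"}}},"required":["deltas"]}

```bash
mkdir -p pics
cat > h.py <<'E'
import numpy as np, cv2
from scipy.spatial.transform import Rotation as R
from bench import robot
def rot(o):
    o=np.array(o)
    if o.shape==(3,3): return o
    if o.shape==(3,): return R.from_euler('xyz',o).as_matrix()
    return R.from_quat(o).as_matrix()
def cloud(s):
    h,w=s['depth'].shape; f=h/2/np.tan(np.radians(s['fov_y'])/2)
    v,u=np.mgrid[:h,:w]; d=s['depth']
    P=np.stack([(u-s['cx'])/f*d,-(v-s['cy'])/f*d,-d],-1)
    return P@rot(s['orientation']).T+np.array(s['origin'])
E
python3 - <<'E'
from h import *
for n in("scene","top"):
    s=robot.snapshot(n); print({k:v for k,v in s.items() if k not in("image","depth")})
    cv2.imwrite(f"pics/{n}0.png",s["image"][...,::-1]); np.savez(n+"0.npz",**s)
    P=cloud(s);print(P[::60,::80].round(2).tolist() if 0 else (s['depth']>0).mean())
o=robot.get_obs();print(o)
E
```

```text
{'fov_y': 42.53449657632397, 'cx': 282.34857256093113, 'cy': 204.40951443954188, 'origin': array([-0.32976596, -0.41571035,  1.16467508]), 'orientation': array([ 0.78719966, -0.00446776, -1.11035085])}
0.9021003401360544
{'fov_y': 48.1794298354546, 'cx': 279.5271162371823, 'cy': 202.54871803292284, 'origin': array([ 0.04401745, -0.16093981,  1.26854234]), 'orientation': array([ 0.48434409,  0.01267825, -1.21130105])}
0.9325340136054422
{'time': 0.1, 'joint_positions': array([ 1.17593436e+00,  8.78720983e-02,  1.37211357e+00, -5.94421293e-06,
        1.68363131e+00, -1.03081587e-01]), 'qvel': array([ 6.44963459e-05,  4.92840806e-04, -3.73820099e-03,  9.94214008e-04,
       -2.92871502e-04, -9.66818371e-04]), 'joint_torque': array([ 1.70783394e-03, -3.41249299e+01, -3.03302550e+01,  7.18916254e-02,
        3.04161001e-02, -8.06641947e-05]), 'tool_pos': array([0.15801014, 0.52627827, 0.20442087]), 'ee_rot': array([-3.13957848e+00, -2.02423740e-04,  2.84981141e+00]), 'wrist_force': array([-0.1556613 , -0.33751701, -0.65918318]), 'wrist_torque': array([ 0.01172844, -0.01174886, -0.00851035]), 'finger_force': 0.0, 'width': 0.09389450555244878}
```

View pics/scene0.png

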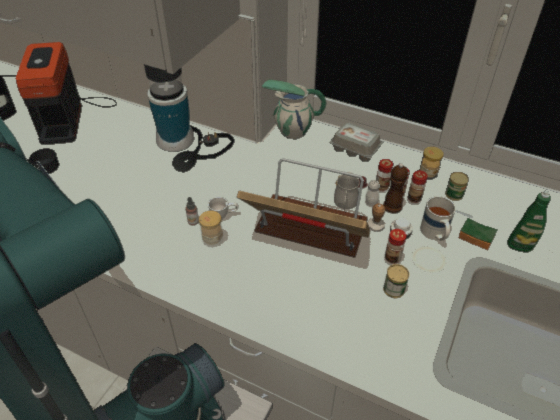

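View pics/top0.png

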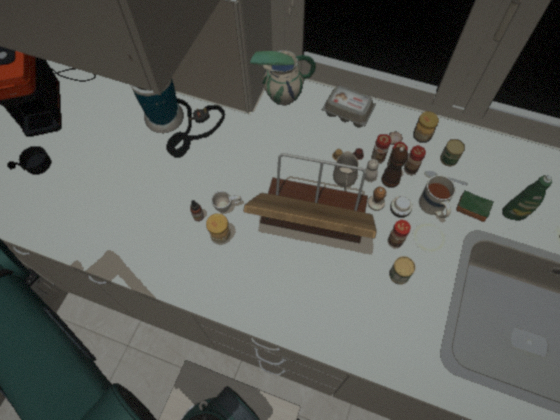

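The scene view shows the board leaning forward (238,195)–(367,233), the red sleeve at about (305,220) and the hoop's top at (280,162)–(365,180). The jar, dropper and cup are left of the rack at (210,228), (192,210) and (220,208). The spice jar and tin are right of it at (396,245) and (397,280). The top view agrees.

Run:
```python
from h import *
for n in("scene","top"):
    s=dict(np.load(n+"0.npz")); P=cloud(s); im=s['image']; H=cv2.cvtColor(im,cv2.COLOR_RGB2HSV)
    print(n, "worktop z", np.median(P[300:320,250:300,2]))
    roi=np.zeros(im.shape[:2],bool); roi[150:290,180:420]=1; ok=(s['depth']>0)&roi
    b=ok&(H[...,0]>8)&(H[...,0]<25)&(H[...,1]>70)&(P[...,2]>.12)&(P[...,2]<.26)
    k,l,st,c=cv2.connectedComponentsWithStats(b.astype(np.uint8)); i=1+st[1:,4].argmax(); b=l==i
    Q=P[b]; print("board",len(Q),Q.min(0).round(3),Q.max(0).round(3))
    vv,uu=np.nonzero(b)
    hi=Q[Q[:,2]>np.percentile(Q[:,2],80)]
    m=Q[:,:2].mean(0);w,V=np.linalg.eigh(np.cov(Q[:,:2].T));d=V[:,1];d=d*np.sign(d[1]);t=(Q[:,:2]-m)@d
    a,bb=np.percentile(t,[.5,99.5]);print(" mid",(m+d*(a+bb)/2).round(3),"len",bb-a,"dir",d.round(3),"z hi",np.percentile(Q[:,2],98).round(3))
    for lo in np.linspace(a,bb,6)[:-1]:
        q=Q[(t>=lo)&(t<lo+(bb-a)/5)];print("   ",q.mean(0).round(3), np.percentile(q[:,2],[2,98]).round(3))
    r=ok&((H[...,0]<6)|(H[...,0]>174))&(H[...,1]>150)&(H[...,2]>90)&(P[...,2]>.08)
    k,l,st,c=cv2.connectedComponentsWithStats(r.astype(np.uint8))
    for j in range(1,k):
        if st[j,4]>8: q=P[l==j];print(" red",c[j].round(),st[j],q.mean(0).round(3),q.min(0).round(3),q.max(0).round(3))
    # hoop top + bystanders by height components
    g=ok&(P[...,2]>.035)&(P[...,2]<.2)&~b
    k,l,st,c=cv2.connectedComponentsWithStats(g.astype(np.uint8))
    for j in range(1,k):
        if st[j,4]>40: q=P[l==j];print(" obj",c[j].round(),st[j,4],np.percentile(q,2,0).round(3),np.percentile(q,98,0).round(3))
```

```text
scene worktop z 0.0004239542659473239
board 1439 [ 0.509 -0.204  0.12 ] [0.629 0.131 0.218]
 mid [ 0.547 -0.039] len 0.3342623324202718 dir [-0.142  0.99 ] z hi 0.213
    [ 0.565 -0.172  0.192] [0.126 0.213]
    [ 0.556 -0.105  0.194] [0.126 0.213]
    [ 0.547 -0.039  0.194] [0.127 0.213]
    [0.538 0.027 0.193] [0.127 0.213]
    [0.528 0.092 0.194] [0.126 0.213]
 red [386. 165.] [380 160  13   9  48] [ 0.912 -0.151  0.107] [ 0.896 -0.168  0.101] [ 0.941 -0.13   0.115]
 red [387. 170.] [382 169   9   4  15] [ 0.906 -0.158  0.093] [ 0.899 -0.167  0.088] [ 0.919 -0.145  0.099]
 red [417. 177.] [413 170   7  14  48] [ 0.906 -0.249  0.103] [ 0.891 -0.261  0.089] [ 0.938 -0.237  0.113]
 red [303. 220.] [282 213  43  14 168] [ 0.584 -0.03   0.121] [ 0.572 -0.086  0.115] [0.598 0.03  0.128]
 red [397. 236.] [390 229  16  16 139] [ 0.654 -0.271  0.105] [ 0.636 -0.29   0.09 ] [ 0.682 -0.249  0.113]
 obj [365. 152.] 129 [ 1.004 -0.08   0.035] [ 1.042 -0.012  0.058]
 obj [333. 184.] 1099 [ 0.694 -0.133  0.037] [0.856 0.109 0.18 ]
 obj [389. 182.] 1246 [ 0.828 -0.227  0.037] [ 0.932 -0.128  0.16
[... 1053 characters left out ...]
0.] 1191 [ 0.69  -0.155  0.037] [0.854 0.108 0.179]
 obj [380. 153.] 107 [ 0.896 -0.17   0.036] [ 0.914 -0.13   0.078]
 obj [401. 163.] 763 [ 0.833 -0.269  0.038] [ 0.913 -0.182  0.159]
 obj [379. 194.] 160 [ 0.744 -0.202  0.037] [ 0.775 -0.169  0.085]
 obj [224. 199.] 192 [0.561 0.198 0.036] [0.619 0.272 0.057]
 obj [315. 206.] 781 [ 0.598 -0.187  0.036] [0.692 0.137 0.134]
 obj [402. 203.] 164 [ 0.748 -0.278  0.036] [ 0.788 -0.239  0.048]
 obj [195. 208.] 153 [0.518 0.285 0.036] [0.545 0.313 0.101]
 obj [218. 226.] 504 [0.471 0.184 0.039] [0.526 0.24  0.093]
 obj [400. 232.] 375 [ 0.635 -0.29   0.039] [ 0.676 -0.248  0.11 ]
 obj [403. 268.] 443 [ 0.536 -0.331  0.038] [ 0.591 -0.279  0.075]
```

Rack yaw is about 0.137 and its origin about (0.654, -0.019). The red sleeve, board edge and hoop heights all agree with that. I'll go in front of the board, tool down, fingers closed, closing line along the rack's y.

>>> move_arm(deltas=[0,0,-0.43,-48.2,-44.9,3.4,1,0,0,-0.43,-48.2,-44.9,3.4,1,0,0,-0.43,-48.2,-44.9,3.4,1,0,0,-0.43,-48.2,-44.9,3.4,1,0,0,-0.43,-48.2,-44.9,3.4,1,0,0,-0.43,-48.2,-44.9,3.4,1,0,0,-0.43,-48.2,-44.9,3.4,1,0,0,-0.43,-48.2,-44.9,3.4,1])

```text
time: 0.9
tool_pos: [0.3557, 0.188, 0.185]
ee_rot: [3.141, 0.0, -3.003]
wrist_force: [1.9, 0.6, -0.4]
width: 0.0335
finger_force: 0.0
```

```bash
cat > st.py <<'E'
from h import *
o=robot.get_obs(); Rt=R.from_euler('xyz',o['ee_rot']).as_matrix()
y=.137; X=np.array([np.cos(y),np.sin(y),0]);Y=np.array([-np.sin(y),np.cos(y),0]);O=np.array([.654,-.019,0])
p=o['tool_pos'];d=p-O
print("t",o['time'],"rack pos",(d@X).round(4),(d@Y).round(4),p[2].round(4),"rot",o['ee_rot'].round(3),"F",o['wrist_force'].round(1),"q",o['joint_positions'].round(2),o['width'])
import sys
if len(sys.argv)>1:
    g=np.array(eval(sys.argv[1])); W=O+g[0]*X+g[1]*Y; W[2]=g[2]
    D=R.from_matrix(Rt.T@(R.from_euler('xyz',[np.pi,0,np.pi+y])).as_matrix()).as_rotvec()
    print("delta rot",D.round(3),"shift cm",((W-p)@Rt*100).round(2))
E
python3 st.py "(-.165,0,.17)"
```

```text
t 0.9 rack pos -0.2672 0.2458 0.185 rot [ 3.141  0.    -3.003] F [ 1.9  0.6 -0.4] q [ 0.34 -0.24  1.72  0.    1.67 -1.36] 0.03349223121208198
delta rot [0.    0.    0.002] shift cm [-10.18 -24.6    1.5 ]
```

>>> move_arm(deltas=[0,0,0,-10,-24,1.5,1,0,0,0,-10,-24,1.5,1,0,0,0,-10,-24,1.5,1,0,0,0,-10,-24,1.5,1,0,0,0,-10,-24,1.5,1,0,0,0,-10,-24,1.5,1,0,0,0,-10,-24,1.5,1,0,0,0,-10,-24,1.5,1])

```text
time: 1.7
tool_pos: [0.4869, -0.0331, 0.1701]
ee_rot: [3.14, -0.001, -3.003]
wrist_force: [-0.5, 0.2, -0.1]
width: -0.0
finger_force: 0.0
```

```bash
python3 st.py "(-.165,0,.17)"
python3 - <<'E'
from h import *
s=robot.snapshot("scene");cv2.imwrite("pics/s1.png",cv2.resize(s["image"][120:300,170:430,::-1],(780,540)))
E
```

```text
t 1.7 rack pos -0.1674 0.0088 0.1701 rot [ 3.140e+00 -1.000e-03 -3.003e+00] F [-0.5  0.2 -0.1] q [-0.18 -0.04  1.57  0.    1.61 -1.89] -2.5059204212465967e-05
delta rot [ 0.001 -0.001  0.002] shift cm [-0.24 -0.88  0.01]
```

View pics/s1.png

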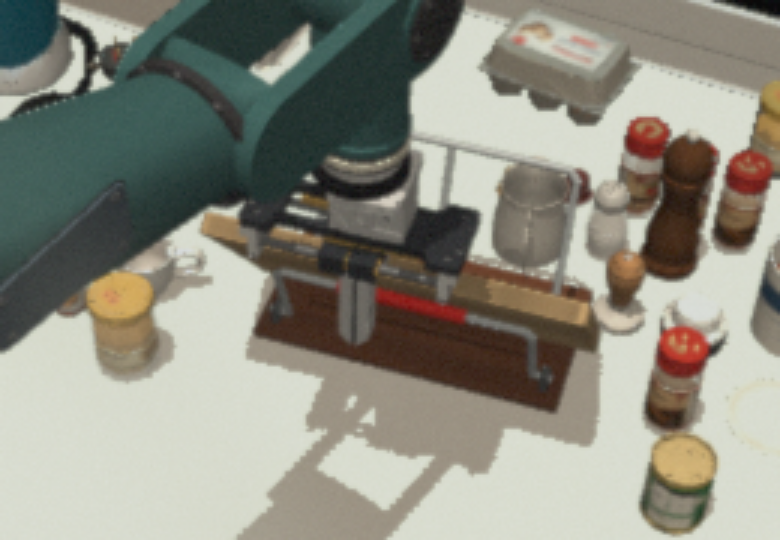

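The closed fingers at about (355,310) stand just in front of the board's middle. The gripper body is above the board and clear of the jars. Now I push slowly along rack +x (tool -x).

>>> move_arm(deltas=[0,0,0,-1,-0.5,0,1,0,0,0,-2,-0.9,0,1,0,0,0,-2.7,-0.9,0,1,0,0,0,-3.4,-0.9,0,1,0,0,0,-4.1,-0.9,0,1,0,0,0,-4.9,-0.9,0,1,0,0,0,-5.7,-0.9,0,1,0,0,0,-6.5,-0.9,0,1])

```text
time: 2.55
tool_pos: [0.553, -0.034, 0.1712]
ee_rot: [-3.141, -0.001, -3.003]
wrist_force: [-3.6, -1.0, 4.0]
width: 0.0004
finger_force: 2.0
```

>>> move_arm(deltas=[0,0,0,-0.8,0,0,1,0,0,0,-1.6,0,0,1,0,0,0,-2.4,0,0,1,0,0,0,-3.2,0,0,1,0,0,0,-4,0,0,1,0,0,0,-4.8,0,0,1,0,0,0,-5.6,0,0,1,0,0,0,-6.4,0,0,1])

```text
time: 3.35
tool_pos: [0.6174, -0.0251, 0.1704]
ee_rot: [3.141, 0.0, -3.003]
wrist_force: [-1.6, 0.6, 0.9]
width: 0.0006
finger_force: 0.7
```

```bash
python3 st.py "(0.03,0,.17)"
python3 - <<'E'
from h import *
s=robot.snapshot("scene");cv2.imwrite("pics/s2.png",cv2.resize(s["image"][120:300,170:430,::-1],(780,540)))
E
```

```text
t 3.35 rack pos -0.0371 -0.001 0.1704 rot [ 3.141  0.    -3.003] F [-1.6  0.6  0.9] q [-0.13  0.25  1.26  0.    1.64 -1.84] 0.0006482464471107554
delta rot [0.    0.    0.001] shift cm [-6.71  0.09  0.04]
```

View pics/s2.png

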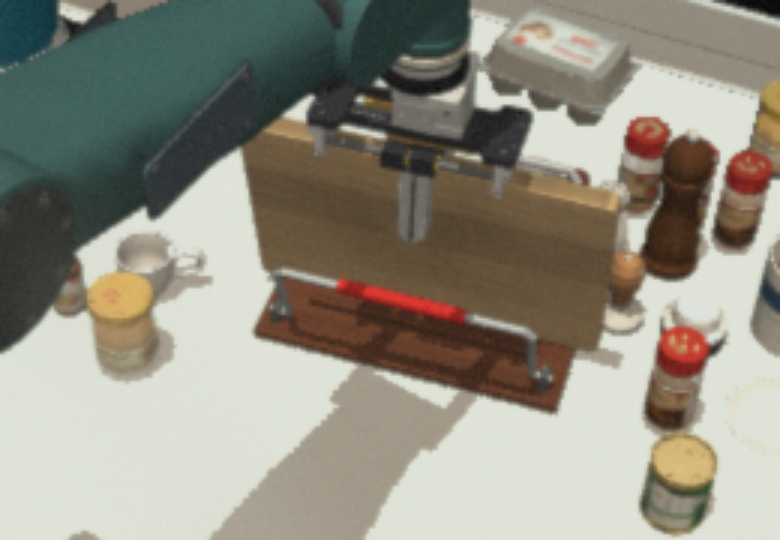

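The board is nearly upright at (430,240), centred on the fingers, and the keeper and jars are undisturbed. I'll continue slowly.

>>> move_arm(deltas=[0,0,0,-0.6,0,0,1,0,0,0,-1.2,0,0,1,0,0,0,-1.8,0,0,1,0,0,0,-2.4,0,0,1,0,0,0,-3,0,0,1,0,0,0,-3.6,0,0,1,0,0,0,-4.2,0,0,1,0,0,0,-4.8,0,0,1])

```text
time: 4.2
tool_pos: [0.6645, -0.0185, 0.1703]
ee_rot: [3.141, -0.0, -3.003]
wrist_force: [-1.1, -0.5, 0.1]
width: 0.0005
finger_force: 0.4
```

>>> move_arm(deltas=[0,0,0,-0.6,0,0,1,0,0,0,-1.2,0,0,1,0,0,0,-1.8,0,0,1,0,0,0,-2.4,0,0,1,0,0,0,-2.4,0,0,1,0,0,0,-2.4,0,0,1])

```text
time: 4.8
tool_pos: [0.6879, -0.0152, 0.1702]
ee_rot: [3.141, -0.0, -3.003]
wrist_force: [0.0, 1.1, 0.2]
width: 0.0006
finger_force: 0.0
```

```bash
python3 st.py "(0.03,0,.17)"
python3 - <<'E'
from h import *
s=robot.snapshot("scene");cv2.imwrite("pics/s3.png",cv2.resize(s["image"][120:300,170:430,::-1],(780,540)))
E
```

```text
t 4.8 rack pos 0.0341 -0.0009 0.1702 rot [ 3.141 -0.    -3.003] F [0.  1.1 0.2] q [-0.1   0.41  1.05  0.    1.68 -1.81] 0.0005989513016701151
delta rot [ 0.    -0.     0.001] shift cm [0.41 0.09 0.02]
```

View pics/s3.png

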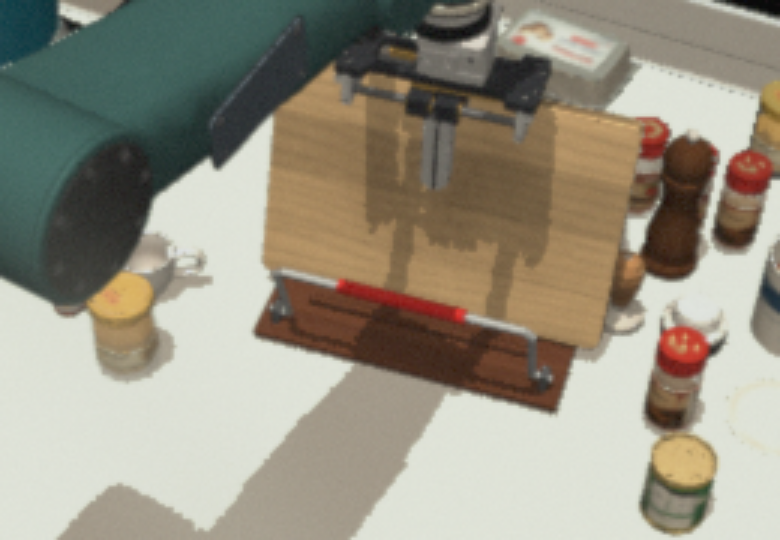

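The board leans back on the hoop by itself (force about 0). I'll retreat, come down in front of the red sleeve, then push the keeper.

>>> move_arm(deltas=[0,0,0,4,0,0,1,0,0,0,8,0,0,1,0,0,0,12,0,0,1,0,0,0,15.5,0,0,1,0,0,0,15.5,0,0,1,0,0,0,15.5,0,3.5,1,0,0,0,15.5,0,7.5,1,0,0,0,15.5,0,7.5,1])

```text
time: 5.65
tool_pos: [0.5306, -0.0358, 0.0897]
ee_rot: [3.138, -0.011, -3.003]
wrist_force: [-0.2, -0.4, -0.9]
width: 0.0004
finger_force: 0.0
```

>>> move_arm(deltas=[0,0,0,-1,0,0,1,0,0,0,-2,0,0,1,0,0,0,-2.8,0,0,1,0,0,0,-3.6,0,0,1,0,0,0,-4.4,0,0,1,0,0,0,-5.2,0,0,1,0,0,0,-6,0,0,1,0,0,0,-6.8,0,0,1])

```text
time: 6.45
tool_pos: [0.6024, -0.0271, 0.0953]
ee_rot: [3.141, -0.0, -3.003]
wrist_force: [0.1, -0.5, -0.0]
width: 0.001
finger_force: 0.0
```

```bash
python3 st.py "(-0.02,0,.095)"
```

```text
t 6.45 rack pos -0.0523 -0.001 0.0953 rot [ 3.141 -0.    -3.003] F [ 0.1 -0.5 -0. ] q [-0.14  0.25  1.4   0.    1.49 -1.85] 0.0009854767929695879
delta rot [ 0.    -0.     0.001] shift cm [-3.23  0.1   0.03]
```

>>> move_arm(deltas=[0,0,0,-0.5,0,0,1,0,0,0,-1,0,0,1,0,0,0,-1.5,0,0,1,0,0,0,-2,0,0,1,0,0,0,-2.5,0,0,1,0,0,0,-3,0,0,1,0,0,0,-3,0,0,1,0,0,0,-3,0,0,1])

```text
time: 7.25
tool_pos: [0.6314, -0.0231, 0.0953]
ee_rot: [3.141, -0.0, -3.003]
wrist_force: [-0.1, -0.2, 0.0]
width: 0.0007
finger_force: 0.0
```

```bash
python3 st.py "(-0.02,0,.095)"
python3 - <<'E'
from h import *
s=robot.snapshot("scene");cv2.imwrite("pics/s4.png",cv2.resize(s["image"][120:300,170:430,::-1],(780,540)))
E
```

```text
t 7.25 rack pos -0.0229 -0.001 0.0953 rot [ 3.141 -0.    -3.003] F [-0.1 -0.2  0. ] q [-0.13  0.31  1.33  0.    1.5  -1.84] 0.0006523049337513753
delta rot [ 0.    -0.     0.001] shift cm [-0.29  0.1   0.03]
```

View pics/s4.png

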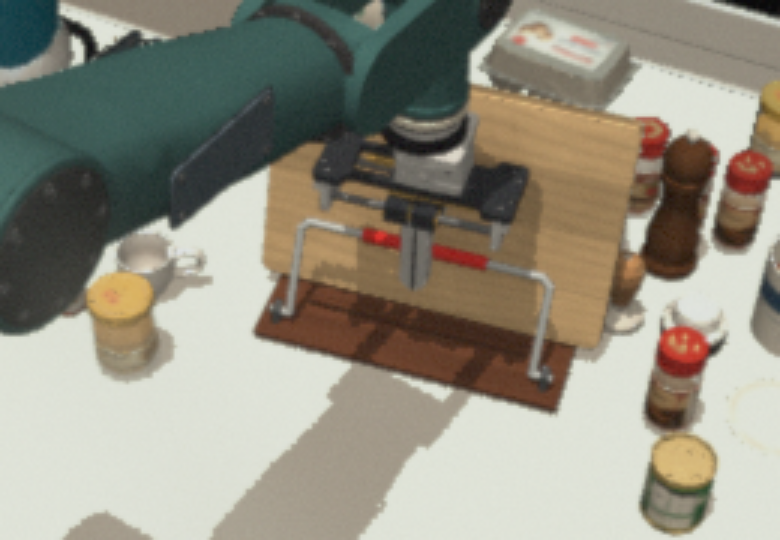

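The keeper is folded over towards the board, its sleeve at (425,250) behind the finger. I'll back off, rise and verify.

>>> move_arm(deltas=[0,0,0,1.5,0,0,1,0,0,0,4,0,0,1,0,0,0,8,0,0,1,0,0,0,12,0,0,1,0,0,0,16,0,0,1,0,0,0,18,0,-4,1,0,0,0,18,0,-8,1,0,0,0,18,0,-8,1])

```text
time: 8.1
tool_pos: [0.4555, -0.0487, 0.1819]
ee_rot: [-3.137, 0.012, -3.004]
wrist_force: [0.4, 0.7, 1.7]
width: 0.0008
finger_force: 0.0
```

>>> move_arm(deltas=[0,0,0,0,0,0,1,0,0,0,0,0,0,1,0,0,0,0,0,0,1,0,0,0,0,0,0,1])

```text
time: 8.5
tool_pos: [0.4526, -0.0477, 0.1739]
ee_rot: [3.14, -0.003, -3.003]
wrist_force: [0.3, -0.5, 0.3]
width: 0.0003
finger_force: 0.0
```

```bash
python3 st.py
python3 - <<'E'
from h import *
s=robot.snapshot("scene");cv2.imwrite("pics/s5.png",cv2.resize(s["image"][120:300,170:430,::-1],(780,540)))
P=cloud(s);H=cv2.cvtColor(s['image'],cv2.COLOR_RGB2HSV)
r=((H[...,0]<6)|(H[...,0]>174))&(H[...,1]>150)&(H[...,2]>90)&(s['depth']>0)&(P[...,0]<.72)&(P[...,1]>-.15)&(P[...,1]<.1)&(P[...,2]>.05)
q=P[r]-[.654,-.019,0];print(len(q),"sleeve rack x",np.median(q@[.99,.137,0]).round(4),"z",np.median(q[:,2]).round(4))
E
```

```text
t 8.5 rack pos -0.2034 -0.0009 0.1739 rot [ 3.140e+00 -3.000e-03 -3.003e+00] F [ 0.3 -0.5  0.3] q [-0.23 -0.12  1.63  0.    1.63 -1.94] 0.00034979736743272894
17 sleeve rack x 0.0012 z 0.118
```

View pics/s5.png

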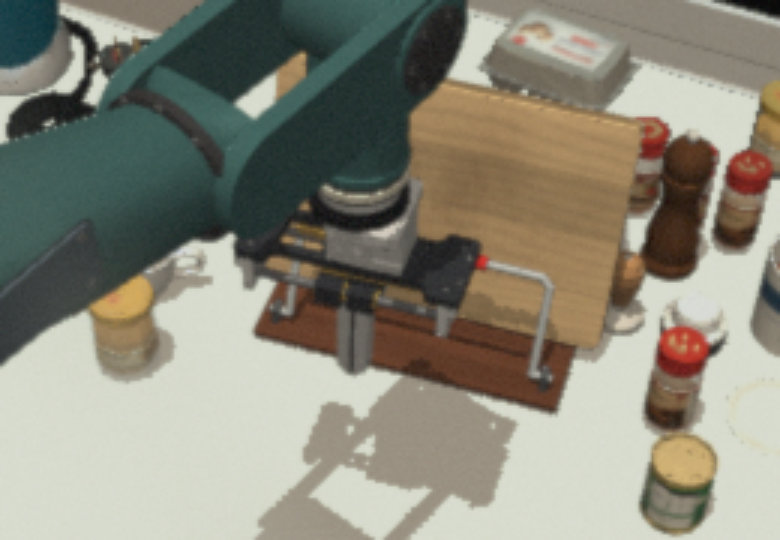

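The keeper stays folded (sleeve's visible surface at rack x ≈ 0.001, z ≈ 0.118, as expected on the far stop). The board leans back, the jars, tin and visible cup are where they were, and the arm is clear.

```bash
python3 -c "
from bench import robot
print(robot.close_job())"
```

```text
the job is handed in; nothing more can be done
None
```

I handed the job in at about 8.5 s: the board leans back on the hoop by itself, the keeper is folded over towards it on its far stop, and the jars, tin and cup looked undisturbed, though the arm hid the dropper bottle in the last picture.

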